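Shim the rocking wind-dial indicator

ROBOT

A 7-joint arm with a two-finger parallel gripper is mounted at the origin on the work surface. World frame = base frame: x ahead of the robot, y to its left, z up, the work surface at z = 0. Lengths are in m, angles in rad, forces in N, time in s.
With the tool pointing down it reaches from about 0.4 to 0.85 m from the base axis. Payload 10.4 kg.
Tool frame: the origin (TCP) lies midway between the tips of the shut fingers; the grasp point (between the pads) lies 19 mm behind it; x points along the fingers, y is the direction in which the jaws open and shut, and the axes are right-handed (so a half turn about x gives the same grasp; the last joint's range is limited). The gripper opens to 87 mm and grips with 3 to 60 N. Pads are 19 mm wide; open, the fingers measure 117 mm over their backs; the gripper's body (75 mm by 190 mm) begins 51 mm behind the grasp point.
Start: joints at [1.209, 0.332, -0.065, 1.46, 0.022, 1.35, -0.088], TCP at [0.208, -0.589, 0.223] pointing down, gripper open.
Joint ranges: [-2.6, 2.6], [-0.5, 2.12], [-1.47, 1.34], [0.16, 2.42], [-1.27, 4.41], [0.06, 2.06], [-2.6, 2.6]. Speed limits (rad/s): [2.22, 2.22, 2.79, 2.79, 3.14, 3.14, 3.14].

INTERFACE

Orientations are given as a unit quaternion [x, y, z, w].
In Python, from bench import * gives the robot as it stands.
- The arm moves only by the shell command python3 -m inch 'ROWS' [FORCE]. ROWS is JSON, a list that holds one entry, the list of rows, each a list of 7 numbers: the shift along the world's x, y, z each as a share of 120 mm, from -1 to 1, then the turn, a rotation vector about the world's x, y, z each as a share of 2 pi rad, from -1 to 1, then the closure, from 0 (fully open) to 1 (shut). A call has 1 to 10 rows; each row is the pose to reach, as a shift and turn from the pose commanded when the call began, turning the shorter way round; what a row does not reach only later rows make up. A row lasts 1/10 s, in which the tool goes at most 50 mm and 8.59 degrees, less where a joint would pass 70% of its speed; a pose out of reach is approached as far as the arm can. A call with a number of a shift or a turn outside -1 to 1 is refused whole. A call with a gripper value outside its range is refused whole. The fingers move at their own pace and stop on an object; FORCE is the grip in N (left out, the last holds). Time passes only in rows, so rows that repeat a pose let the fingers close. It gives the time, the measured TCP pose, the force and the opening at its end, in the units of the state.
- read_state(): the state, without advancing time (a new reading comes with each control period).
- camera(name): name is "scene" or "top"; returns the picture (400x640x3 uint8, red, green, blue); there is no depth.
- get_calibration(name): a dict with "fx", "fy", "cx", "cy" (pixels), "xyz" and "attitude" of the camera in the world. Camera axes: x right, y up, looking along -z (the intrinsics and any distortion apply to the point x, -y, -z); pixel columns grow to the right and rows downward; lengths in m; the calibration is good to about 2 mm. A picture is of the moment at which its call begins. get_calibration takes no time and is no camera call.
- close_job(): hands the job in, once; it reports no verdict.
The state is a dict: "time": time; "joint_positions": joint angles; "joint_vel": joint speeds; "joint_torque": joint torques, N m; "ee_pos": TCP position; "eef_rot": TCP orientation; "ft_force": force on the tool from outside, world axes, zero at the start; "torque": the same for the moment, N m; "width": finger opening in m.
Only numpy, scipy, OpenCV 4.12 (cv2) and the standard library are available. Lean on these libraries where they do the work, as an engineer would, in place of code of your own. Each camera call takes 0.05 s, during which the arm holds its last target.

TASK

The wind-dial indicator rocks because one foot is short: the far left one seen from the robot, under the small brass plate. Push the ramp-nosed green spacer along the counter, thin end first, under that foot until the foot stands on the spacer's flat and the indicator is level, then press down with the fingertips on the brass plate above that foot to check that it no longer rocks. Only push and press: lift nothing, leave the indicator standing where it is, do not disturb the other things, and finish clear.

Things in the scene. Friction and masses are not known exactly. Their poses are not given: they have to be found in the camera images.
- indicator: Loose wind-dial indicator, 1.8 kg: cream base plate 160 (x) x 140 (y) x 12 mm, underside 22 mm up, on four black dome feet (radius 12 mm) at x = +-62, y = +-52 mm; a round dial (diameter 92 mm, top 115 mm up) stands at x = -10, y = -16 mm. Origin: under the base's centre at sole level; z up, at yaw 0 x points away from the robot, y to its left. Level = z axis vertical; it starts leaning 0.095 rad.
- short_foot (a point): Lowest point of the short dome foot, 8 mm shorter than the others (at x = +62, y = +52, z = 8 mm in the indicator's frame, 18 mm in from both edges of the base plate). The indicator leans on it at the start, so it touches the counter; level, it is 8 mm up.
- pad_top (a point): Centre of the upper face of the brass plate, 34 x 34 mm, 3 mm thick, on the base plate right above the short foot; 37 mm above the counter when level (about 8 mm lower at the start).
- shim: Loose ramp-nosed green plastic spacer, 0.12 kg, 110 mm long (x), 70 mm wide (y). Origin: centre of its underside. From the thin nose (0.8 mm) at x = +55 a ramp rises to 8 mm at x = +10, then a flat 8 mm high runs to x = -40, then comes an upright heel. It starts with the nose pointing roughly at the short foot, 45 to 100 mm short of it. Sliding it under the foot takes about 2 to 6 N.
- shim_heel (a point): Centre of the rear push face of the shim's heel (x = -55, y = 0, z = 12 mm in the shim's frame). The heel is 70 mm wide, 24 mm high, 15 mm thick; pushed too far, it rams the edge of the indicator's base plate.
- plain_strip: Bystander: the other green spacer, a plain strip 130 x 34 x 14 mm with square ends and no ramp. Origin: centre of its underside, x along it.
- bookend: Bystander: cast iron bookend, foot 110 x 100 mm, upright plate 146 mm high. Origin: centre of its underside.
- lamp_lens: Bystander: amber signal lamp lens in a chrome ring, diameter 68 mm, 23 mm high. Origin: centre of its underside.
- dividers: Bystander: brass dividers lying flat, about 160 mm long along x, 11 mm high. Origin: on the counter near the middle.
- mug: Bystander: white mug, diameter 80 mm, 92 mm high. Origin: centre of its underside.
- mic: Bystander: black hand microphone, 100 x 70 x 30 mm. Origin: centre of its underside.
- corner_pad: The brass plate itself, fixed to the indicator. Origin: centre of its underside, on the base plate's top.
Mind the look-alikes: they are no part of the job. Leave any pink look-alike of the shim alone.

How it is judged:
On the way, in this order (a step that is already met when the one before it is completed fails the run):
1. the short foot stands on the shim's flat and the indicator is level, the fingers not touching the indicator (angle between indicator's own z axis and vertical below 0.025 rad and x of short_foot in the frame of shim between -0.037 and 0.009 m and y of short_foot in the frame of shim between -0.03 and 0.03 m and contact force between shim and indicator above 0.3 N and contact force between the fingers and indicator below 0.2 N), for 0.2 s.
2. the fingers press on the brass plate with more than 2.5 N and the indicator stays level (contact force between the fingers and corner_pad above 2.5 N and angle between indicator's own z axis and vertical below 0.025 rad), for 0.2 s.
At the end, for the whole second after the job is handed in: The short foot stands on the shim's flat (its lowest point between 9 mm ahead of and 37 mm behind the shim's origin and within 30 mm of its centre line), shim and indicator touch with over 0.3 N, the indicator is within 0.025 rad of level, the shim lies flat on the counter, and both are at rest (angle between indicator's own z axis and vertical below 0.025 rad and x of short_foot in the frame of shim between -0.037 and 0.009 m and y of short_foot in the frame of shim between -0.03 and 0.03 m and contact force between shim and indicator above 0.3 N and angle between shim's own z axis and vertical below 0.03 rad and linear speed of each of shim, indicator below 0.01 m/s).
It fails at once if the shim is lifted off the counter (height (world z) of shim above 0.012 m).
It fails at once if the indicator is lifted (height (world z) of indicator above 0.02 m).
It fails at once if the indicator is pushed more than 25 mm from its place (distance of indicator from where it was at the start of the episode above 0.025 m).
It fails at once if a bystander (plain strip, bookend, lamp lens, dividers, mug, microphone) is moved by more than 20 mm (distance of any of plain_strip, bookend, lamp_lens, dividers, mug, mic from where it was at the start of the episode above 0.02 m).
It also fails if it takes over 48 s, if anything falls off the work surface, if the arm or the gripper's body presses on something with over 40 N, if the wrist force passes 120 N, or if a joint passes its speed limit or range.

## Working session

There is one attempt and no reset: what is moved stays moved. The work goes in short steps, Python scripts to look and compute and a shell command to move; the robot and the scene stay as the last step left them, time stands still between calls to the robot, and variables do not carry over. Pictures are saved under pics/ and viewed, and the job is handed in when it is done.

```bash
mkdir -p pics
python3 - <<'E'
from bench import *
import cv2
for n in("scene","top"):
    cv2.imwrite(f"pics/{n}0.png",camera(n)[:,:,::-1]); print(get_calibration(n))
print(read_state())
E
```

```text
{'fx': 459.8065659229599, 'fy': 459.8065659229599, 'cx': 321.36198110145244, 'cy': 205.07692082466448, 'xyz': array([1.01185783, 0.82785653, 0.97312598]), 'attitude': array([0.11094484, 0.38267726, 0.88571425, 0.2382428 ])}
{'fx': 417.8396937619581, 'fy': 417.8396937619581, 'cx': 319.6854254781605, 'cy': 202.22125057607568, 'xyz': array([ 0.26742092, -0.00177283,  1.24971451]), 'attitude': array([ 0.06952721, -0.06631444, -0.69723969,  0.71036974])}
{'time': 0.1, 'joint_positions': array([ 1.20938253,  0.33281922, -0.06467647,  1.46083079,  0.02161884,
        1.34990465, -0.08849975]), 'joint_vel': array([-1.22018987e-03, -1.56440567e-03,  1.69435350e-03, -2.43858806e-03,
       -4.16054844e-04, -5.39673026e-05,  3.95272194e-04]), 'joint_torque': array([ 1.34452875e-03, -6.24545574e+01,  2.45844695e-02, -3.90717030e+01,
       -6.14397973e-02,  3.66533536e-02,  4.94739447e-05]), 'ee_pos': array([ 0.20759625, -0.5891591 ,  0.22183954]), 'eef_rot': array([-0.69688033, -0.11965232,  0.6970883 , -0.11878144]), 'ft_force': array([-0.04120721,  0.61012922, -0.63024969]), 'torque': array([-0.00526399, -0.02968433,  0.02576061]), 'width': 0.08748538864366412}
```

View pics/scene0.png

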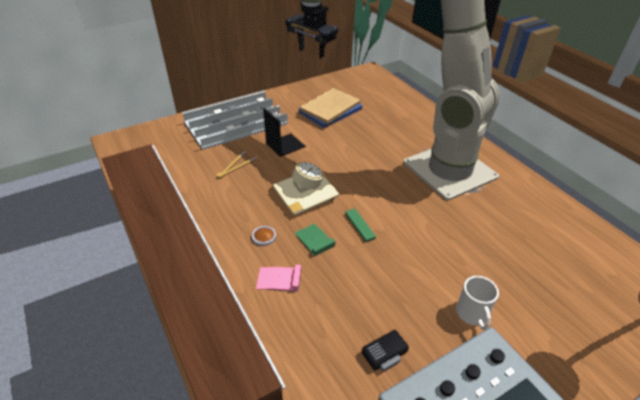

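View pics/top0.png

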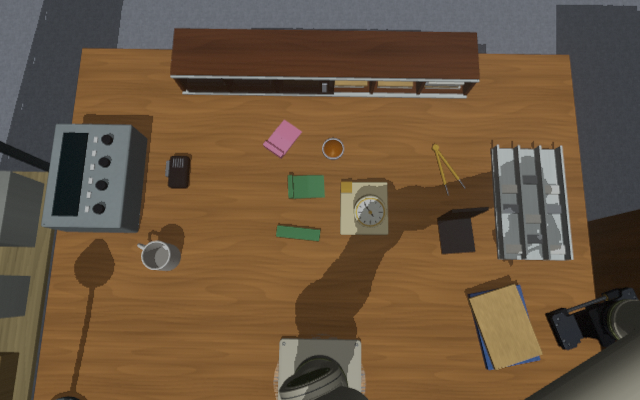

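The top view shows up = +x and left = +y.

Candidates for the shim:
- Green, with the heel at its left end: top (306,187).
- Pink look-alike: (283,138).
- Plain green strip: (298,233).

I choose the green one at (306,187). The brass plate is at (346,187). I'll check both in a close crop.

Run:
```python
import cv2
i=cv2.imread("pics/top0.png")[160:250,265:400]
cv2.imwrite("pics/c1.png",cv2.resize(i,None,fx=5.9,fy=5.9,interpolation=cv2.INTER_CUBIC))
i=cv2.imread("pics/scene0.png")[155:265,255:385]
cv2.imwrite("pics/c2.png",cv2.resize(i,None,fx=5,fy=5,interpolation=cv2.INTER_CUBIC))
```

```text
(no output)
```

View pics/c1.png

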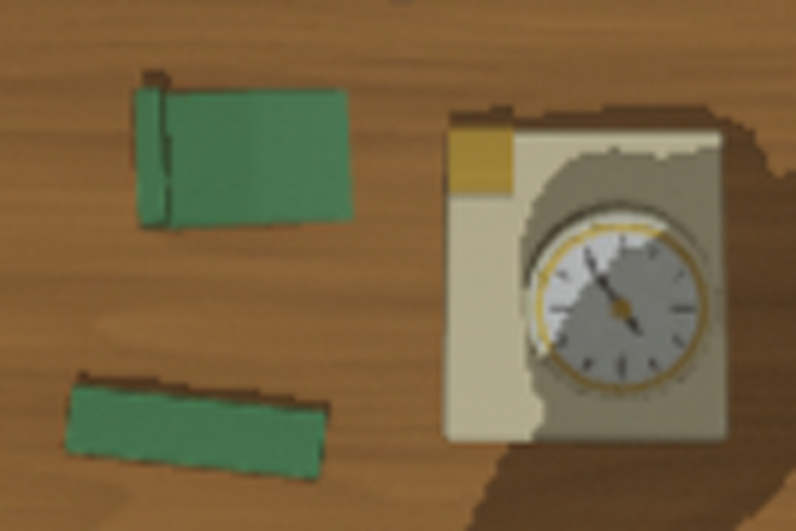

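View pics/c2.png

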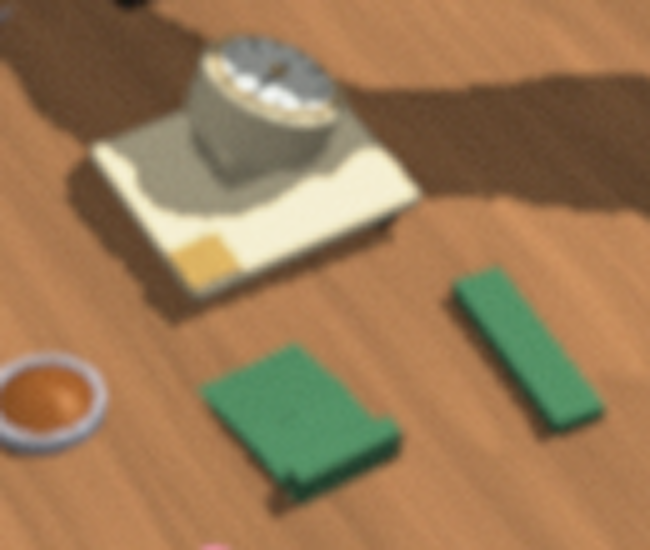

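The crops confirm it. The green spacer has an upright heel on the left (crop1 x≈135–165) and a thin nose at x≈350. The pad corners are at crop1 (449,128)–(513,195). Next I'll turn these into positions.

```bash
cat > h.py <<'E'
import numpy as np
from bench import *
from scipy.spatial.transform import Rotation as R
def ray(n,u,v,z):
    c=get_calibration(n); d=R.from_quat(c["attitude"]).apply([(u-c["cx"])/c["fx"],-(v-c["cy"])/c["fy"],-1])
    o=c["xyz"]; return o+d*(z-o[2])/d[2]
def crop(x,y,z,n="top",s=5.9,o=(265,160)):
    return ray(n,(x+.5)/s-.5+o[0],(y+.5)/s-.5+o[1],z)
E
python3 - <<'E'
from h import *
np.set_printoptions(precision=4,suppress=True)
for nm,x,y,z in [("noseL",347,90,.001),("noseR",352,220,.001),("heelL",135,90,.024),("heelR",141,229,.024),
 ("padfl",449,128,.03),("padfr",513,129,.03),("padnl",449,195,.03),("padnr",513,195,.03),
 ("bFL",449,130,.028),("bFR",721,130,.033),("bNL",445,440,.033),("bNR",727,440,.04),("stripNL",66,453,.014),("stripFR",328,409,.014),("stripFL",73,386,.014)]:
    print(nm,crop(x,y,z))
print("scene")
S=lambda x,y,z:crop(x,y,z,"scene",5,(255,155))
for nm,x,y,z in [("noseL",202,389,.001),("noseR",293,345,.001),("heelL",296,500,.0),("heelLtop",290,480,.024),("heelRtop",401,432,.024),("padfl",200,289,.03),("bFL",200,298,.028),("bNL",420,193,.033),("bFR",92,150,.033)]: print(nm,S(x,y,z))
print(read_state()["ee_pos"],R.from_quat(read_state()["eef_rot"]).as_matrix())
E
```

```text
noseL [ 0.5969 -0.0036  0.001 ]
noseR [ 0.5275 -0.0074  0.001 ]
heelL [0.5888 0.1052 0.024 ]
heelR [0.5161 0.0997 0.024 ]
padfl [ 0.5702 -0.0558  0.03  ]
padfr [ 0.5703 -0.0883  0.03  ]
padnl [ 0.5353 -0.0561  0.03  ]
padnr [ 0.5359 -0.0885  0.03  ]
bFL [ 0.5696 -0.0559  0.028 ]
bFR [ 0.5709 -0.1936  0.033 ]
bNL [ 0.4104 -0.0551  0.033 ]
bNR [ 0.4122 -0.1936  0.04  ]
stripNL [0.4025 0.1345 0.014 ]
stripFR [0.4272 0.0032 0.014 ]
stripFL [0.4365 0.1323 0.014 ]
scene
noseL [0.598  0.0001 0.001 ]
noseR [ 0.5341 -0.0049  0.001 ]
heelL [0.5922 0.1001 0.    ]
heelLtop [0.5982 0.104  0.024 ]
heelRtop [0.5269 0.1039 0.024 ]
padfl [ 0.5731 -0.0476  0.03  ]
bFL [ 0.5757 -0.0427  0.028 ]
bNL [ 0.4165 -0.0531  0.033 ]
bFR [ 0.5743 -0.1892  0.033 ]
[ 0.2076 -0.5892  0.2218] [[-0.0005  0.3324 -0.9431]
 [ 0.0012 -0.9431 -0.3324]
 [-1.     -0.0013  0.0001]]
```

Two-point pushing plan:
- Jaws along world x, with the fingers straddling the heel.
- Push straight along -y at x≈0.556. The foot is at about (0.554,-0.072) and the shim origin at about (0.559,0.050).

First I go over there high up, turning the jaws.

```bash
python3 -m inch '[[[0.4,0.4,0,0,0,0.015,0],[0.7,0.7,0,0,0,0.03,0.2],[1,1,0,0,0,0.04,0.4],[1,1,0,0,0,0.04,0.6],[1,1,0,0,0,0.04,0.6]]]' 10
python3 -m inch '[[[0.4,0.4,0,0,0,0.015,0.6],[0.7,0.7,0,0,0,0.03,0.6],[1,1,0,0,0,0.04,0.6],[1,1,0,0,0,0.04,0.6]]]'
python3 -m inch '[[[0.3,0.35,0,0,0,0.015,0.6],[0.6,0.7,0,0,0,0.03,0.6],[0.9,1,0,0,0,0.04,0.6],[0.9,1,0,0,0,0.04,0.6]]]'
```

```text
time: 0.6
ee_pos: [0.331, -0.4664, 0.2225]
eef_rot: [0.676, 0.208, -0.675, 0.207]
ft_force: [-1.5, -0.7, 0.1]
width: 0.0627
time: 1.0
ee_pos: [0.4506, -0.3458, 0.2225]
eef_rot: [0.645, 0.291, -0.644, 0.291]
ft_force: [-0.0, 0.4, 0.2]
width: 0.037
time: 1.4
ee_pos: [0.5586, -0.2244, 0.2222]
eef_rot: [0.603, 0.37, -0.602, 0.369]
ft_force: [-1.2, -0.2, 0.4]
width: 0.0349
```

```bash
python3 -m inch '[[[0,0.35,0,0,0,0.015,0.6],[0,0.7,0,0,0,0.03,0.6],[0,1,0,0,0,0.04,0.6],[0,1,0,0,0,0.04,0.6]]]' 
python3 -m inch '[[[0,0.35,0,0,0,0.015,0.6],[0,0.7,0,0,0,0.03,0.6],[0,1,0,0,0,0.036,0.6],[0,1,0,0,0,0.036,0.6]]]'
python3 -m inch '[[[0,0.35,0,0,0,0,0.6],[0,0.7,0,0,0,0,0.6],[0,1,0,0,0,0,0.6],[0,1,0,0,0,0,0.6]]]'
python3 -m inch '[[[0,0.15,-0.3,0,0,0,0.6],[0,0.2,-0.6,0,0,0,0.6],[0,0.2,-0.9,0,0,0,0.6],[0,0.2,-0.9,0,0,0,0.6]]]'
python3 - <<'E'
from h import *
s=read_state();print(s["ee_pos"],R.from_quat(s["eef_rot"]).as_matrix().round(3),s["ft_force"])
E
```

```text
time: 1.8
ee_pos: [0.5558, -0.1047, 0.2227]
eef_rot: [0.552, 0.443, -0.551, 0.442]
ft_force: [0.5, 0.2, 0.3]
width: 0.0345
time: 2.2
ee_pos: [0.5555, 0.0148, 0.2227]
eef_rot: [0.499, 0.502, -0.498, 0.501]
ft_force: [0.3, -0.2, 0.4]
width: 0.0347
time: 2.6
ee_pos: [0.5552, 0.1344, 0.2225]
eef_rot: [0.5, 0.501, -0.499, 0.5]
ft_force: [0.8, 0.3, -0.2]
width: 0.0348
time: 3.0
ee_pos: [0.5536, 0.1509, 0.1097]
eef_rot: [-0.498, -0.5, 0.504, -0.498]
ft_force: [-0.6, -1.6, 0.5]
width: 0.0348
[0.55359401 0.15088075 0.10971735] [[-0.008  1.    -0.003]
 [-0.003 -0.004 -1.   ]
 [-1.    -0.008  0.003]] [-0.64539327 -1.62275515  0.53744788]
```

```bash
python3 -m inch '[[[0,0,-0.3,0,0,0,0.6],[0,0,-0.6,0,0,0,0.6],[0,0,-0.75,0,0,0,0.6],[0,0,-0.85,0,0,0,0.6],[0,0,-0.85,0,0,0,0.6]]]'
python3 - <<'E'
from h import *
import cv2
i=camera("scene")[160:280,250:390,::-1]
cv2.imwrite("pics/s1.png",cv2.resize(i,None,fx=5,fy=5,interpolation=cv2.INTER_CUBIC))
E
```

```text
time: 3.5
ee_pos: [0.5561, 0.1532, 0.0125]
eef_rot: [-0.5, -0.499, 0.501, -0.499]
ft_force: [-0.2, 1.0, -0.1]
width: 0.0351
```

View pics/s1.png

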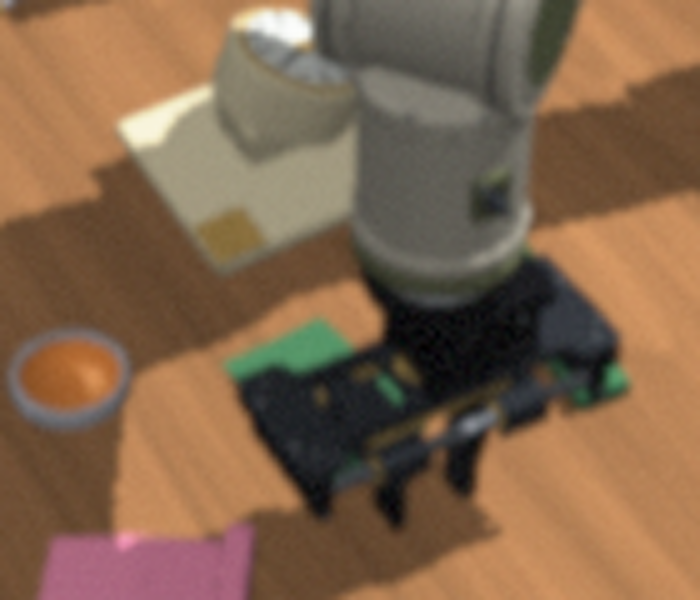

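The fingers are behind the heel at z≈12 mm, with everything else clear (heel at about (380,390) in the crop). Now I start pushing.

```bash
python3 -m inch '[[[0,-0.08,0,0,0,0,0.6],[0,-0.16,0,0,0,0,0.6],[0,-0.24,0,0,0,0,0.6],[0,-0.3,0,0,0,0,0.6],[0,-0.36,0,0,0,0,0.6],[0,-0.42,0,0,0,0,0.6],[0,-0.48,0,0,0,0,0.6],[0,-0.54,0,0,0,0,0.6],[0,-0.6,0,0,0,0,0.6],[0,-0.65,0,0,0,0,0.6]]]'
python3 - <<'E'
from h import *
import cv2
i=camera("top")[150:260,255:400,::-1]
cv2.imwrite("pics/t1.png",cv2.resize(i,None,fx=5,fy=5,interpolation=cv2.INTER_CUBIC))
i=camera("scene")[150:270,250:390,::-1]
cv2.imwrite("pics/s2.png",cv2.resize(i,None,fx=5,fy=5,interpolation=cv2.INTER_CUBIC))
E
```

```text
time: 4.55
ee_pos: [0.5557, 0.0759, 0.0125]
eef_rot: [-0.5, -0.5, 0.5, -0.5]
ft_force: [0.0, 2.1, 1.4]
width: 0.0349
```

View pics/t1.png

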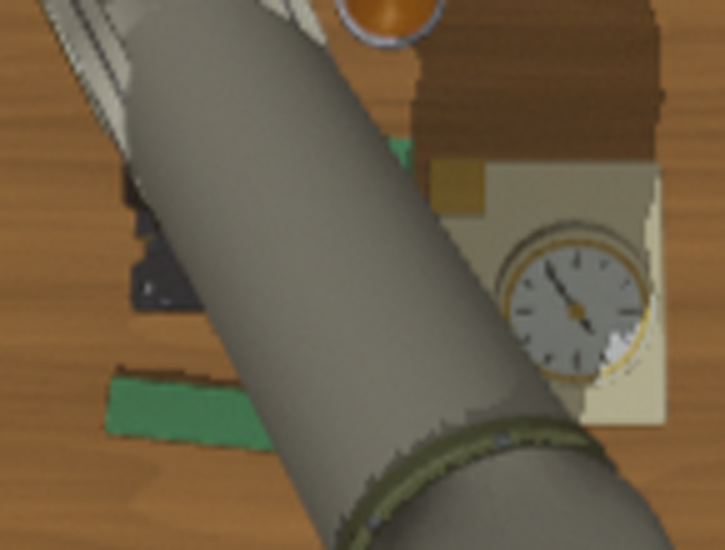

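View pics/s2.png

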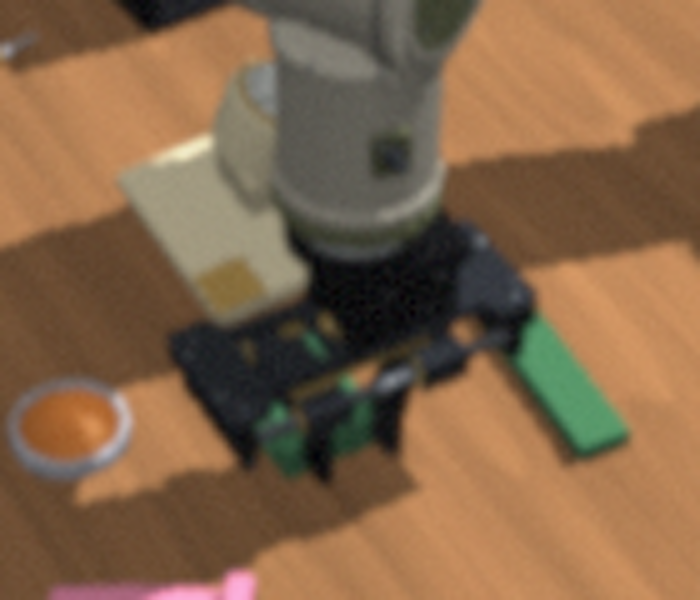

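Top crop: the shim's far nose corner shows at (411,140–168), just short of the base plate. Scene crop: both fingers are on the heel. I'll get the finger-to-nose offset from that corner.

Run:
```python
from h import *
print(crop(412,139,.001,"top",5,(255,150)),crop(412,166,.001,"top",5,(255,150)),crop(431,160,.03,"top",5,(255,150)))
```

```text
[ 0.58948187 -0.04559718  0.001     ] [ 0.57238273 -0.0457852   0.001     ] [ 0.56921267 -0.05612848  0.03      ]
```

```bash
python3 -m inch '[[[0,-0.04,0,0,0,0,0.6],[0,-0.08,0,0,0,0,0.6],[0,-0.12,0,0,0,0,0.6],[0,-0.16,0,0,0,0,0.6],[0,-0.2,0,0,0,0,0.6],[0,-0.24,0,0,0,0,0.6],[0,-0.28,0,0,0,0,0.6],[0,-0.32,0,0,0,0,0.6],[0,-0.36,0,0,0,0,0.6],[0,-0.4,0,0,0,0,0.6]]]'
python3 -m inch '[[[0,-0.04,0,0,0,0,0.6],[0,-0.08,0,0,0,0,0.6],[0,-0.12,0,0,0,0,0.6],[0,-0.16,0,0,0,0,0.6],[0,-0.2,0,0,0,0,0.6]]]'
python3 - <<'E'
from h import *
import cv2
i=camera("top")[150:260,255:400,::-1]
cv2.imwrite("pics/t2.png",cv2.resize(i,None,fx=5,fy=5,interpolation=cv2.INTER_CUBIC))
i=camera("scene")[150:270,250:390,::-1]
cv2.imwrite("pics/s3.png",cv2.resize(i,None,fx=5,fy=5,interpolation=cv2.INTER_CUBIC))
E
```

```text
time: 5.65
ee_pos: [0.5559, 0.0297, 0.0128]
eef_rot: [0.5, 0.5, -0.499, 0.5]
ft_force: [-0.5, 5.4, 0.4]
width: 0.0349
time: 6.15
ee_pos: [0.5557, 0.0042, 0.0125]
eef_rot: [0.5, 0.5, -0.5, 0.5]
ft_force: [-0.3, 5.9, -1.2]
width: 0.0349
```

View pics/t2.png

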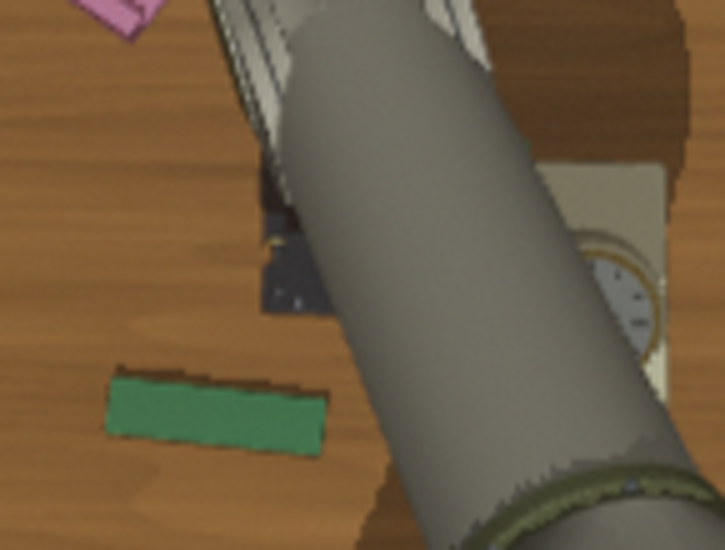

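View pics/s3.png

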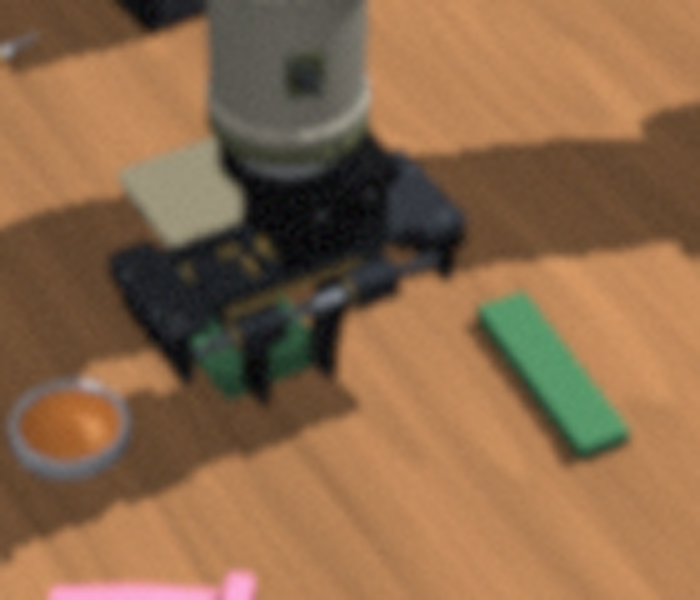

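The base plate's right edge stays at crop px ≈665 and the push force is 5–6 N, as expected. I'll finish the push to TCP y≈-0.012, back off, lift and look.

```bash
python3 -m inch '[[[0,-0.04,0,0,0,0,0.6],[0,-0.08,0,0,0,0,0.6],[0,-0.11,0,0,0,0,0.6],[0,-0.13,0,0,0,0,0.6],[0,-0.13,0,0,0,0,0.6]]]'
python3 -m inch '[[[0,0.1,0,0,0,0,0.6],[0,0.25,0,0,0,0,0.6],[0,0.45,0,0,0,0,0.6],[0,0.65,0.3,0,0,0,0.6],[0,0.8,0.7,0,0,0,0.6],[0,1,1,0,0,0,0.8],[0,1,1,0,0,0,1],[0,1,1,0,0,0,1]]]'
python3 -m inch '[[[0,0.35,0.35,0,0,0,1],[0,0.7,0.5,0,0,0,1],[0,1,0.5,0,0,0,1],[0,1,0.5,0,0,0,1]]]'
python3 - <<'E'
from h import *
import cv2
i=camera("top")[150:260,255:400,::-1]
cv2.imwrite("pics/t3.png",cv2.resize(i,None,fx=5,fy=5,interpolation=cv2.INTER_CUBIC))
i=camera("scene")[150:270,250:390,::-1]
cv2.imwrite("pics/s4.png",cv2.resize(i,None,fx=5,fy=5,interpolation=cv2.INTER_CUBIC))
E
```

```text
time: 6.75
ee_pos: [0.5557, -0.0106, 0.0125]
eef_rot: [0.5, 0.5, -0.5, 0.5]
ft_force: [1.5, 4.3, -1.2]
width: 0.0348
time: 7.55
ee_pos: [0.5561, 0.1092, 0.1332]
eef_rot: [0.5, 0.499, -0.5, 0.501]
ft_force: [-0.2, -0.9, -0.2]
width: 0.0182
time: 7.95
ee_pos: [0.5539, 0.2343, 0.1919]
eef_rot: [0.499, 0.502, -0.498, 0.501]
ft_force: [-1.0, -0.0, 0.6]
width: 0.0007
```

View pics/t3.png

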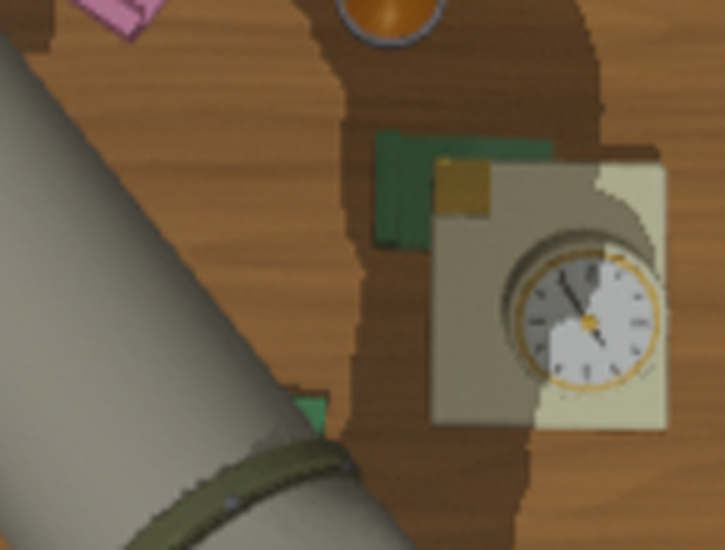

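View pics/s4.png

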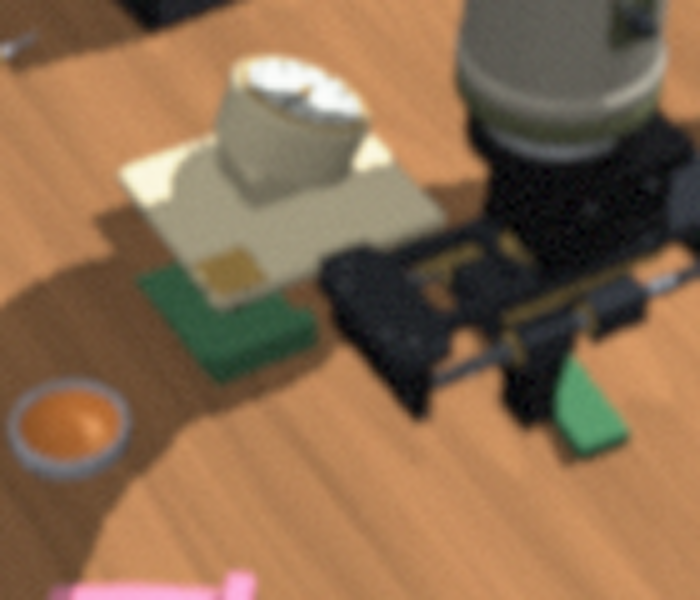

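The shim is under the brass corner. In the top crop the nose corner is at (553,140), the heel's rear top edge at x≈376 (y 130–247), and the pad at (434–490, 160–216). I'll measure the fit.

Run:
```python
from h import *
np.set_printoptions(precision=4,suppress=True)
T=lambda x,y,z:crop(x,y,z,"top",5,(255,150))
for nm,a in dict(nose=(553,140,.001),heelrearF=(376,130,.024),heelrearN=(376,247,.024),heelfront=(400,132,.024),padFL=(434,159,.037),padNR=(491,216,.037),bFR=(666,163,.034),bNR=(666,430,.034),bNL=(430,425,.034),bFL=(432,160,.034),dial=(589,322,.115)).items(): print(nm,T(*a))
```

```text
nose [ 0.5904 -0.1324  0.001 ]
heelrearF [ 0.5888 -0.0229  0.024 ]
heelrearN [ 0.5165 -0.024   0.024 ]
heelfront [ 0.5878 -0.0375  0.024 ]
padFL [ 0.5681 -0.0576  0.037 ]
padNR [ 0.5339 -0.0918  0.037 ]
bFR [ 0.5689 -0.1965  0.034 ]
bNR [ 0.4087 -0.1945  0.034 ]
bNL [ 0.409  -0.0568  0.034 ]
bFL [ 0.5682 -0.0565  0.034 ]
dial [ 0.4581 -0.1401  0.115 ]
```

The measured foot sits about 3 mm behind the shim's origin and about 2 mm off its centre line. The heel clears the base edge by 19 mm. 

For the press I turn the jaws -45°, so the narrow side of the gripper body faces the dial, and move above the plate at about (0.553,-0.073).

```bash
python3 -m inch '[[[0,-0.35,0,0,0,-0.02,1],[0,-0.7,0,0,0,-0.04,1],[0,-1,0,0,0,-0.06,1],[0,-1,0,0,0,-0.06,1]]]'
python3 -m inch '[[[0,-0.35,0,0,0,-0.02,1],[0,-0.7,0,0,0,-0.04,1],[0,-1,0,0,0,-0.065,1],[0,-1,0,0,0,-0.065,1]]]'
python3 -m inch '[[[0,-0.25,0,0,0,0,1],[-0.02,-0.51,0,0,0,0,1],[-0.02,-0.51,0,0,0,0,1],[-0.02,-0.51,-0.2,0,0,0,1],[-0.02,-0.51,-0.5,0,0,0,1],[-0.02,-0.51,-0.7,0,0,0,1],[-0.02,-0.51,-0.8,0,0,0,1],[-0.02,-0.51,-0.8,0,0,0,1]]]'
python3 - <<'E'
from h import *
import cv2
s=read_state();print(s["ee_pos"],R.from_quat(s["eef_rot"]).as_matrix().round(3),s["ft_force"],s["width"])
i=camera("scene")[130:250,240:380,::-1]
cv2.imwrite("pics/s5.png",cv2.resize(i,None,fx=5,fy=5,interpolation=cv2.INTER_CUBIC))
E
```

```text
time: 8.45
ee_pos: [0.5562, 0.0997, 0.191]
eef_rot: [-0.587, -0.392, 0.589, -0.394]
ft_force: [0.7, 0.3, 0.5]
width: 0.0005
time: 8.85
ee_pos: [0.555, -0.0192, 0.1912]
eef_rot: [-0.654, -0.265, 0.656, -0.266]
ft_force: [0.2, -0.6, -1.0]
width: 0.0004
time: 9.65
ee_pos: [0.5521, -0.0722, 0.0948]
eef_rot: [-0.652, -0.271, 0.654, -0.27]
ft_force: [0.2, 0.1, 0.4]
width: 0.0008
[ 0.55207328 -0.07218911  0.09480193] [[-0.003  0.707 -0.707]
 [ 0.001 -0.707 -0.707]
 [-1.    -0.003  0.002]] [0.15081136 0.14792135 0.43811181] 0.000764164200446499
```

View pics/s5.png

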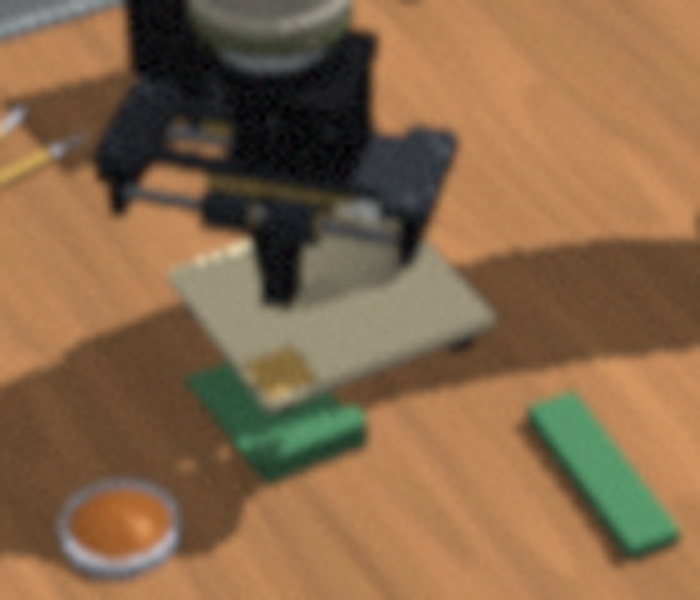

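The fingertips hover over the plate (crop (280,300), plate at (280,375)) and the gripper body is clear of the dial. I descend gently until contact.

```bash
python3 -m inch '[[[0,0,-0.2,0,0,0,1],[0,0,-0.35,0,0,0,1],[0,0,-0.42,0,0,0,1],[0,0,-0.45,0,0,0,1],[0,0,-0.46,0,0,0,1],[0,0,-0.46,0,0,0,1]]]'
python3 -m inch '[[[0,0,-0.01,0,0,0,1],[0,0,-0.02,0,0,0,1],[0,0,-0.02,0,0,0,1]]]'
```

```text
time: 10.3
ee_pos: [0.554, -0.0724, 0.0423]
eef_rot: [0.654, 0.27, -0.653, 0.271]
ft_force: [-0.2, 0.6, -0.3]
width: 0.0006
time: 10.6
ee_pos: [0.5533, -0.0723, 0.039]
eef_rot: [0.653, 0.27, -0.653, 0.27]
ft_force: [-0.9, 0.5, 0.0]
width: 0.0003
```

```bash
python3 -m inch '[[[0,0,-0.01,0,0,0,1],[0,0,-0.02,0,0,0,1],[0,0,-0.02,0,0,0,1]]]'
python3 -m inch '[[[0,0,-0.005,0,0,0,1],[0,0,-0.01,0,0,0,1],[0,0,-0.01,0,0,0,1]]]'
```

```text
time: 10.9
ee_pos: [0.5535, -0.0723, 0.0371]
eef_rot: [0.653, 0.27, -0.653, 0.271]
ft_force: [-2.2, 0.1, 6.3]
width: 0.0006
time: 11.2
ee_pos: [0.5536, -0.0723, 0.0368]
eef_rot: [0.653, 0.27, -0.653, 0.271]
ft_force: [-7.1, 0.3, 17.2]
width: 0.0005
```

Contact at z=36.8–37.1 mm matches a level plate. At 17 N it doesn't give way. I hold briefly, then lift straight off and clear.

```bash
python3 -m inch '[[[0,0,-0.002,0,0,0,1],[0,0,-0.002,0,0,0,1],[0,0,-0.002,0,0,0,1],[0,0,-0.002,0,0,0,1]]]'
python3 -m inch '[[[0,0,0.05,0,0,0,1],[0,0,0.2,0,0,0,1],[0,0,0.5,0,0,0,1],[0,0,0.9,0,0,0,1],[0,0,1,0,0,0,1]]]'
python3 -m inch '[[[0,0.35,0.4,0,0,0,1],[0,0.7,0.4,0,0,0,1],[0,1,0.4,0,0,0,1],[0,1,0.4,0,0,0,1]]]'
python3 -m inch '[[[0,0.35,0,0,0,0,1],[0,0.7,0,0,0,0,1],[0,1,0,0,0,0,1],[0,1,0,0,0,0,1]]]'
python3 -m inch '[[[0,0.35,0,0,0,0,1],[0,0.7,0,0,0,0,1],[0,1,0,0,0,0,1],[0,1,0,0,0,0,1],[0,1,0,0,0,0,1]]]'
python3 - <<'E'
from h import *
import cv2
i=camera("top")[150:260,255:400,::-1]
cv2.imwrite("pics/t4.png",cv2.resize(i,None,fx=5,fy=5,interpolation=cv2.INTER_CUBIC))
cv2.imwrite("pics/s6.png",camera("scene")[:,:,::-1])
E
```

```text
time: 11.6
ee_pos: [0.5536, -0.0723, 0.0368]
eef_rot: [0.653, 0.27, -0.653, 0.271]
ft_force: [-7.5, 0.7, 19.0]
width: 0.0003
time: 12.1
ee_pos: [0.5557, -0.0722, 0.1603]
eef_rot: [0.655, 0.269, -0.651, 0.272]
ft_force: [0.4, 0.1, 0.4]
width: 0.0005
time: 12.5
ee_pos: [0.5528, 0.0545, 0.2038]
eef_rot: [0.653, 0.274, -0.651, 0.273]
ft_force: [0.3, -0.5, 0.2]
width: 0.0008
time: 12.9
ee_pos: [0.5519, 0.1735, 0.2028]
eef_rot: [0.652, 0.274, -0.652, 0.272]
ft_force: [-0.3, -0.0, -0.1]
width: 0.0005
time: 13.4
ee_pos: [0.5533, 0.2876, 0.2024]
eef_rot: [-0.653, -0.271, 0.654, -0.271]
ft_force: [-0.2, -1.5, -0.3]
width: 0.0006
```

View pics/t4.png

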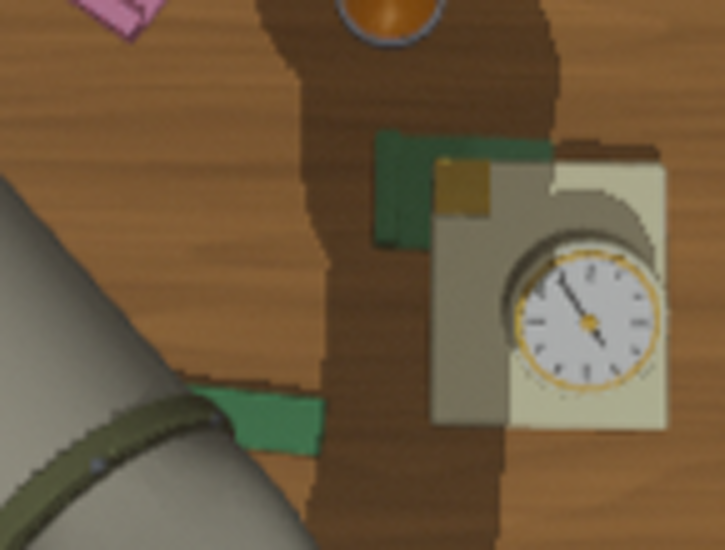

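View pics/s6.png

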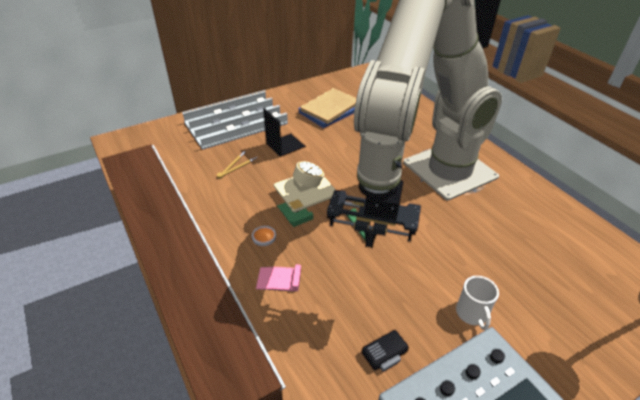

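The shim, plate and base are at the same pixels as before the press (shim rear x≈376, pad 434–490). The bystanders are where they began, and the gripper is clear. I hand the job in.

```bash
python3 -c "
from bench import *
close_job()"
```

```text
the job is handed in; nothing more can be done
```

The short foot now stands on the green spacer's flat, and the indicator held firm when I pressed on the brass plate. I handed the job in at about 13.5 s with the arm clear; no verdict is reported.

- **Push:** I pushed the spacer thin end first along -y with two fingertips on its heel, at about 5–6 N. The camera check put the foot about 3 mm behind the spacer's origin and 2 mm off its centre line, with the heel 19 mm short of the base plate.
- **Press:** I pressed the brass plate with 17–19 N. It gave about 0.3 mm as the force rose from 6 to 19 N and stayed at 36.8 mm, against 37 mm when level. About 7 N of sideways force showed on the wrist during the press, but nothing visibly moved.
- **Final pictures:** The spacer and indicator were unchanged by the press, and the bystanders looked undisturbed. The indicator's total shift since the start is only about 1–3 mm, as measured from the pictures. I judged level from the plate height and the pictures, since the angle can't be read directly.
- **Disagreement:** My first position readings differed by up to 8 mm between the two cameras at the plate's corner, so I worked from the top camera. Its later readings agreed with the part sizes.

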